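Click the removable handle back onto the pan

TASK

The pan has been washed with its handle off: pick the handle up from the bamboo tray and fit it back on. Squeeze the spring button on the side of its steel tang flush so that the socket on the pan can pass over it, then slide the handle fully home until the button springs out through the hole in the socket's side, and let go. Leave the pan standing where it is and do not disturb the mug, pepper mill or salt shaker.

Things in the scene. Friction and masses are not known exactly. Their poses are not given: they have to be found in the camera images.
- pan: Dark steel frying pan, 208 mm across the rim, 55 mm high, 2.6 kg, standing loose on the worktop. Origin: centre of its underside, z up. Its socket stands out on the -x side.
- socket: Square steel socket on the pan's side, one piece with it: bore 22 x 22 mm, 58 mm deep, walls 3 mm, outside 28 x 28 mm, plain mouth. Origin: centre of the mouth, 62 mm above the worktop, 160 mm from the pan's centre. x axis: into the bore, sloping down 30 degrees towards the pan; y level; z up, square to the bore.
- socket_hole (a point): Centre of the round button hole, 15 mm in diameter, in the socket's +y wall (outer face), 32 mm from the mouth along the bore; axes as socket.
- handle: Removable handle, 174 mm long, 0.15 kg, lying flat on the tray's floor: black grip 116 mm long, 30 wide (y), 26 high (z), and at its +x end a steel tang. Origin: underside of the grip's middle; x along the handle to the tang's tip, z up; centre line at z = 13 mm, shoulder of the grip at x = 58 mm. Fitted, its axes are parallel to the socket's and the shoulder meets the mouth.
- tang_tip (a point): Centre of the tip of the tang, on the handle's centre line (handle x = 116 mm). The tang is square, 20 x 20 mm, 58 mm long from shoulder to tip, its last 10 mm tapered to 14 mm. Fully home the tip is 58 mm inside the mouth. Axes as handle.
- button_face (a point): Outer face of the round steel spring button, 12 mm in diameter, on the tang's +y side, centre 26 mm from the tip; it stands 6 mm proud. Unpressed it stops the tang 20 mm deep in the mouth. Pads gripping the tang across y and covering only the button's rear part (towards the grip) hold it flush while its front enters; the socket then keeps it down.
- button (a joint): Travel of the spring button in m: 0 = standing out 6 mm, 0.006 = flush with the tang. The spring pushes with 2.4 N when out and 6 N when flush. Inside the socket, under its wall, it reads 0.004 to 0.005; popped out through the hole it reads 0 again.
- tray: Bamboo tray, 186 x 286 mm, floor 7 mm thick, rim 22 mm high, on which the handle lies. Origin: centre of its underside; its long side is y.
- mug: White mug, 91 mm high; bystander. Origin: centre of its underside.
- pepper_mill: Wooden pepper mill, 58 mm in diameter, 170 mm high; bystander. Origin: centre of its underside.
- salt_shaker: Glass salt shaker, 44 mm in diameter, 90 mm high; bystander. Origin: centre of its underside.

How it is judged (in metres and radians):
On the way, in this order (a step that is already met when the one before it is completed fails the run):
1. the handle is picked up off the tray (height (world z) of tang_tip above 0.05 m), for 0.2 s.
2. the tang is in the socket's mouth with the button held flush, its front part inside the socket (x of tang_tip in the frame of socket above 0.022 m and value of joint button above 0.0035 m and y of tang_tip in the frame of socket between -0.004 and 0.004 m and z of tang_tip in the frame of socket between -0.004 and 0.004 m), for 0.1 s.
At the end, for the whole second after the job is handed in: The handle's tang is fully home in the socket (tip 55 to 61 mm deep, within 4 mm of the bore's centre line, axis within 5 degrees), the button has sprung out through the hole (within 1.5 mm of fully out), handle and pan are at rest, and the pan stands upright within 40 mm of where it stood (x of tang_tip in the frame of socket between 0.055 and 0.061 m and y of tang_tip in the frame of socket between -0.004 and 0.004 m and z of tang_tip in the frame of socket between -0.004 and 0.004 m and angle between the x axis of handle and the x axis of socket, either way round below 0.09 rad and value of joint button below 0.0015 m and angle between pan's own z axis and vertical below 0.05 rad and distance of pan from where it was at the start of the episode below 0.04 m and linear speed of each of handle, pan below 0.02 m/s); the robot touches nothing.
It fails at once if the mug is pushed more than 30 mm or tipped (distance of mug from where it was at the start of the episode above 0.03 m or angle between mug's own z axis and vertical above 0.3 rad).
It fails at once if the pepper mill is pushed more than 30 mm or tipped (distance of pepper_mill from where it was at the start of the episode above 0.03 m or angle between pepper_mill's own z axis and vertical above 0.3 rad).
It fails at once if the salt shaker is pushed more than 30 mm or tipped (distance of salt_shaker from where it was at the start of the episode above 0.03 m or angle between salt_shaker's own z axis and vertical above 0.3 rad).
It fails at once if the pan is tipped or pushed more than 50 mm (distance of pan from where it was at the start of the episode above 0.05 m or angle between pan's own z axis and vertical above 0.35 rad).
It also fails if it takes over 48 s, if anything falls off the work surface, if the arm or the gripper's body presses on something with over 40 N, if the wrist force passes 120 N, or if a joint passes its speed limit or range.

ROBOT

A 7-joint arm with a two-finger parallel gripper is mounted at the origin on a cart in front of the work surface, level with it; the furniture and walls round the work are solid. World frame = base frame: x ahead of the robot, y to its left, z up, the work surface at z = 0. Lengths are in m, angles in degrees, forces in N, time in s.
With the tool pointing down it reaches from about 0.35 to 0.775 m from the base axis. Payload 3.1 kg.
Tool frame: the origin (TCP) lies on the centre line of the jaws, within the pads' length; the fingertips stand 17 mm ahead of it and the grasp point (between the pads) lies 2 mm behind it (robot.tip_reach is the distance from the TCP to the fingertips, in m); z points along the fingers, y is the line along which they close (so a half turn about z gives the same grasp; the last joint's range is limited). The gripper opens to 85 mm and grips with 20 to 120 N. Pads are 22 mm wide; open, the fingers measure 114 mm over their backs; the gripper's body (76 mm by 85 mm) begins 54 mm behind the grasp point. The pads swing forward as they close: fully open they stand 13 mm farther back than shut.
Start: joints at [-73.665, 17.813, 0.802, 86.603, -0.252, 75.585, -1.558], TCP at [0.177, 0.521, 0.248] pointing down, gripper open.
Joint ranges: [-154.91, 154.91], [-16.99, 109.72], [-72.82, 74.43], [7.12, 147.25], [-82.49, 262.49], [11.32, 116.49], [-174.64, 174.64]. Speed limits (degrees/s): [159.86, 159.86, 180, 180, 180, 180, 180].

INTERFACE

Orientations are given as [roll, pitch, yaw] about the fixed x, y, z axes, in that order (R = Rz(yaw) Ry(pitch) Rx(roll)).
In Python, from station import robot, fingers, vision, workorder, recognise gives the robot as it stands. Calls block until the motion is done:
- robot.move_to(position, orientation): joint-space move of the TCP to a pose.
- robot.line_to(position, orientation=None, velocity=0.15, f_stop=None): straight line of the TCP; orientation=None keeps the orientation; velocity is the mean speed in m/s. With f_stop (N) it stops when the force on the tool has changed by that much, and returns True; else False.
- robot.move_j(angles): joint-space move.
- fingers.gripper_to(opening, force=None): opening from 0.0 (shut) to 1.0 (fully open); force is the grip in N (None keeps the last); returns when the fingers have stopped.
- robot.pause(seconds).
- robot.inverse_kinematics(position, orientation): joint angles nearest the present ones, or None.
- vision.grab_frame(name): name is "side" or "top" or "wrist"; returns the picture (384x512x3 uint8, red, green, blue); there is no depth.
- vision.calibration(name): a dict with "mtx" (3x3 intrinsics, pixels), "extrinsics" (4x4, takes a point from world to camera coordinates); the wrist camera has in their place "T_tool_cam" (4x4, takes a point from camera to tool coordinates, whose origin is the TCP and whose axes are the flange's). Camera axes: x right, y up, looking along -z (the intrinsics and any distortion apply to the point x, -y, -z); pixel columns grow to the right and rows downward; lengths in m; the calibration is good to about 2 mm. A picture is of the moment at which its call begins: read the wrist's pose just before it. calibration takes no time and is no camera call.
A pose or a line that the arm cannot do raises robot.PlanningError and nothing moves.
- workorder.close_job(): hands the job in; it is judged then, once.
Trained networks look in the newest picture that a camera, given by its name, has taken for a name from the list of things; names that differ only in an ending like _2 or _b are one class to them, and where a whole thing is asked for, a point or a joint stands for the part that bears it (a point fixed in the world has none). Each returns a list of dicts, best first, with "p" (0 to 1); they miss things now and then, are a little off and sometimes report something else, mostly with a low value. They report only what shows in the picture. A call takes as long as a camera call.
- recognise(label, camera): "rect" ([centre column, centre row, width, height] in pixels, round what is visible of it).
Readings, each from a call of its own:
- robot.current_time_s(): time.
- robot.current_joint_positions(): joint angles.
- robot.current_dq(): joint speeds.
- robot.current_joint_torque(): joint torques, N m.
- robot.current_tool_pos(): TCP position.
- robot.current_eef_rot(): TCP orientation.
- robot.current_contact_force(): force on the tool from outside, world axes, zero at the start.
- robot.current_torque(): the same for the moment, N m.
- robot.current_finger_gap(): opening from 0.0 (shut) to 1.0 (fully open).
- robot.current_gripper_force(): force on a finger pad.
Only numpy, scipy, OpenCV 4.12 (cv2) and the standard library are available. Lean on these libraries where they do the work, as an engineer would, in place of code of your own. Each camera call takes 0.05 s, during which the arm holds its last target. There are 200 camera calls.

## Working session

There is one attempt and no reset: what is moved stays moved. The work goes in short steps, each a Python script; the robot and the scene stay as the last script left them, time stands still between calls to the robot, and variables do not carry over. Pictures are saved under pics/ and viewed, at most 10 in all, crops included, and the job is handed in when it is done.

```bash
mkdir -p pics; ls; python3 - <<'E'
from station import robot, fingers, vision, workorder, recognise
import cv2, numpy as np
ims=[]
for c in ["top","side"]:
    im=vision.grab_frame(c); ims.append(im); cv2.imwrite(f"pics/{c}0.png",im[:,:,::-1])
    print(c,{k:np.round(v,4).tolist() for k,v in vision.calibration(c).items()})
    for l in ["pan","socket","handle","tang_tip","button_face","tray","mug","pepper_mill","salt_shaker"]:
        print(l,[(np.round(d["rect"],1).tolist(),round(d["p"],2)) for d in recognise(l,c)[:2]])
print({k:np.round(v,4).tolist() for k,v in vision.calibration("wrist").items()})
print(robot.current_time_s(), robot.current_tool_pos(), robot.current_eef_rot())
for c,im in zip(["top","side"],ims): cv2.imwrite(f"pics/{c}0b.png",cv2.resize(im[:,:,::-1],(800,600),interpolation=cv2.INTER_CUBIC))
E
```

```text
pics
top {'mtx': [[355.1775, 0.0, 251.7386], [0.0, 355.1775, 193.0914], [0.0, 0.0, 1.0]], 'extrinsics': [[-0.0291, -0.9995, 0.0092, 0.0189], [0.9822, -0.0268, 0.1857, -0.6331], [-0.1854, 0.0144, 0.9826, -0.8322], [0.0, 0.0, 0.0, 1.0]]}
pan [([191.8, 227.2, 110.9, 81.3], 0.97)]
socket [([232.0, 221.2, 24.2, 10.7], 0.71)]
handle [([332.2, 234.7, 64.3, 21.0], 0.73)]
tang_tip [([333.8, 231.8, 69.2, 16.3], 0.57)]
button_face []
tray [([323.2, 230.9, 122.4, 100.1], 0.68)]
mug [([186.7, 142.1, 40.4, 46.5], 0.96)]
pepper_mill [([228.3, 140.0, 23.0, 38.4], 0.88), ([190.1, 226.8, 107.9, 79.2], 0.74)]
salt_shaker [([275.4, 137.7, 19.3, 26.0], 0.54)]
side {'mtx': [[361.8562, 0.0, 248.9324], [0.0, 361.8562, 190.1689], [0.0, 0.0, 1.0]], 'extrinsics': [[0.8272, -0.5619, 0.0045, -0.5208], [0.3663, 0.5453, 0.754, -0.2754], [-0.4261, -0.6221, 0.6569, -0.6502], [0.0, 0.0, 0.0, 1.0]]}
pan [([187.6, 169.5, 84.4, 56.0], 0.59)]
socket [([217.1, 193.1, 28.8, 18.9], 0.63)]
handle [([269.1, 282.0, 63.7, 63.4], 0.57)]
tang_tip [([267.5, 280.4, 67.3, 66.0], 0.56)]
button_face []
tray [([267.7, 281.6, 166.2, 136.8], 0.6), ([187.9, 172.7, 80.6, 60.2], 0.43)]
mug [([258.0, 141.9, 29.0, 37.5], 0.95)]
pepper_mill [([282.0, 153.5, 18.8, 61.6], 0.75)]
salt_shaker [([315.4, 180.8, 17.3, 26.6], 0.6)]
{'mtx': [[330.8448, 0.0, 258.9417], [0.0, 330.8448, 187.1219], [0.0, 0.0, 1.0]], 'T_tool_cam': [[-0.0003, 0.9645, 0.2641, 0.0676], [1.0, -0.0, 0.0011, 0.0011], [0.001, 0.2641, -0.9645, -0.1266], [0.0, 0.0, 0.0, 1.0]]}
1.0 [0.17652178 0.52090751 0.24827338] [-1.79997543e+02  1.80209180e-03  1.61279698e+02]
```

View images.

View pics/top0b.png

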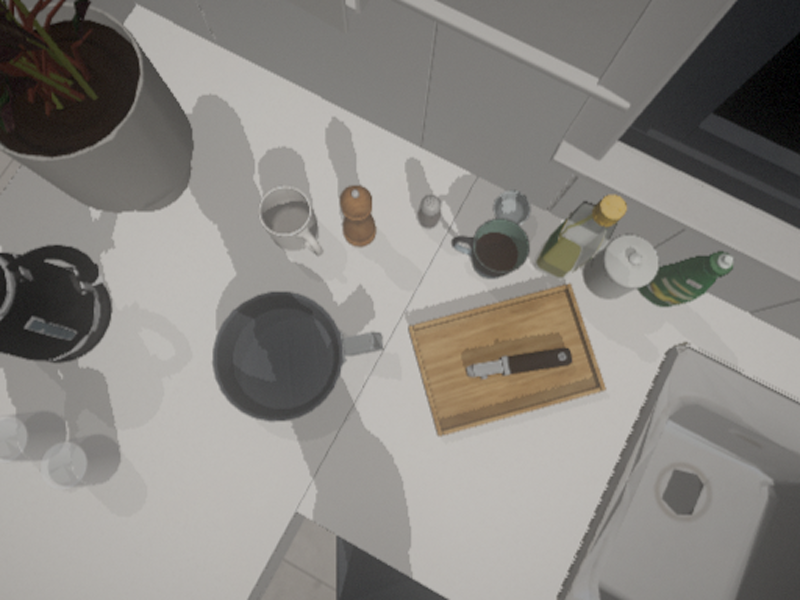

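View pics/side0b.png

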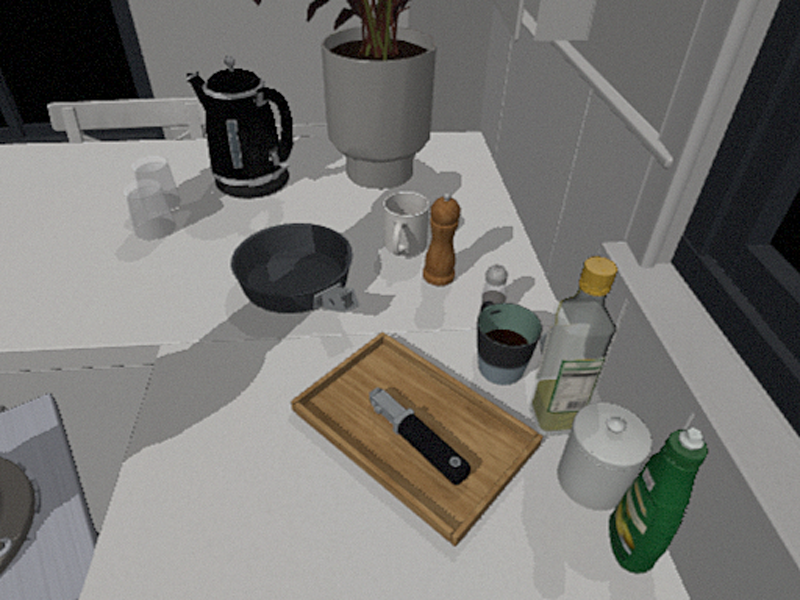

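```bash
cat > h.py <<'E'
from station import robot, fingers, vision, workorder, recognise
import cv2, numpy as np
from scipy.spatial.transform import Rotation as Rn
def pose():
    return np.array(robot.current_tool_pos()), np.array(robot.current_eef_rot())
def cam(name, tp=None):
    c=vision.calibration(name); K=np.array(c["mtx"])
    if name=="wrist":
        p,r=tp; T=np.eye(4); T[:3,:3]=Rn.from_euler("xyz",r,degrees=True).as_matrix(); T[:3,3]=p
        E=np.linalg.inv(T@np.array(c["T_tool_cam"]))
    else: E=np.array(c["extrinsics"])
    return K@np.diag([1,-1,-1.])@E[:3]      # 3x4 projection
def tri(obs):  # [(P,(u,v))...]
    A=np.vstack([r for P,(u,v) in obs for r in (u*P[2]-P[0], v*P[2]-P[1])])
    X=np.linalg.lstsq(A[:,:3],-A[:,3],rcond=None)[0]
    return X, [np.round(proj(P,X)-uv,1).tolist() for P,uv in obs]
def proj(P,X):
    q=P@np.append(X,1); return q[:2]/q[2]
def onplane(P,uv,z):
    A=np.vstack([uv[0]*P[2]-P[0], uv[1]*P[2]-P[1]]); return np.append(np.linalg.solve(A[:,:2],-A[:,3]-A[:,2]*z),z)
E
python3 - <<'E'
from h import *
T,S=cam("top"),cam("side"); k=1.5625
pts={"tip":((468,371),(376,394)),"gripend":((571,355),(463,472)),"socktop":((380,342),(353,299)),
"kettletop":((10,250),(230,62)),"potrim":((70,90),(380,45)),"mill":((356,188),(446,198)),"millbase":((360,235),(438,275)),"mugc":((286,200),(407,205)),"bottle":((612,207),(598,275)),"pan":((278,365),(292,285)),"shaker":((430,205),(495,285)),"glass":((65,460),(152,205)),"canister":((625,262),(612,440))}
for n,(a,b) in pts.items():
    X,e=tri([(T,np.array(a)/k),(S,np.array(b)/k)]); print(n,np.round(X,3),e)
for z in(.0,.062): print(onplane(T,np.array((380,342))/k,z))
print("pan",onplane(T,np.array((278,357))/k,.055)) 
for p in ([.45,0,.35],[.5,-.16,.3],[.55,-.1,.25]):
  for yaw in (0,90,-90,180):
    print(p,yaw,robot.inverse_kinematics(p,[180,0,yaw]))
E
```

```text
tip [ 0.524 -0.12   0.018] [[0.3, -0.8], [-0.9, 0.2]]
gripend [ 0.542 -0.287  0.029] [[0.0, -0.0], [-0.0, 0.0]]
socktop [0.572 0.022 0.066] [[0.7, -1.7], [-1.8, 0.3]]
kettletop [0.633 0.465 0.293] [[-4.6, 16.4], [10.4, -2.7]]
potrim [0.879 0.407 0.287] [[0.8, -1.6], [-1.1, 0.3]]
mill [0.783 0.055 0.159] [[-0.9, 1.8], [1.7, -0.5]]
millbase [0.767 0.053 0.005] [[0.6, -1.2], [-1.3, 0.3]]
mugc [0.795 0.173 0.082] [[-1.2, 2.5], [2.2, -0.6]]
bottle [ 0.712 -0.281  0.255] [[-0.4, 0.7], [0.8, -0.3]]
pan [ 0.548  0.198 -0.016] [[0.6, -1.7], [-1.6, 0.2]]
shaker [ 0.796 -0.064  0.052] [[-0.4, 0.8], [0.8, -0.3]]
glass [0.406 0.518 0.035] [[0.6, -2.2], [-1.7, 0.1]]
canister [ 0.687 -0.373  0.079] [[0.7, -1.1], [-1.6, 0.5]]
[0.57581746 0.02474988 0.        ]
[0.56867362 0.02402913 0.062     ]
pan [0.55019284 0.18587681 0.055     ]
[0.45, 0, 0.35] 0 [-44.80609733   3.82312848  46.02483754  90.64644654  -2.7548639
  86.70074523 -88.68637734]
[0.45, 0, 0.35] 90 [-45.80877675   3.86320054  47.13582961  90.6704322   -2.83530577
  86.70346753   1.4252325 ]
[0.45, 0, 0.35] -90 [ 51.85226557  10.0261506  
[... 420 characters left out ...]
6, 0.3] -90 [ -30.68508504   21.63412438   64.63393348   86.50911723  -19.56326963
   84.20046285 -145.65185671]
[0.5, -0.16, 0.3] 180 [-23.5875656   17.88646249  52.41596259  86.31305049 -14.20173726
  82.77636386 119.27090116]
[0.55, -0.1, 0.25] 0 [-29.81028177  25.69642606  55.57960115  86.43258078 -21.35942839
  79.13156995 -62.84382568]
[0.55, -0.1, 0.25] 90 [-29.39750692  25.44973764  54.83172618  86.41944606 -20.96774762
  79.01016994  26.81541912]
[0.55, -0.1, 0.25] -90 [ -34.31306795   29.212995     64.58982975   86.56981361  -26.51075041
   80.97729675 -148.398589  ]
[0.55, -0.1, 0.25] 180 [-28.69726174  25.05223485  53.58411271  86.39696366 -20.32553027
  78.81682613 116.25597464]
```

```bash
python3 - <<'E'
from h import *
import json
robot.move_j([-10,5,0,95,0,80,0]); print(pose())
views=[]; rows=[]
def shot(n,p,yaw):
    robot.move_to(p,[180,0,yaw]); tp=pose(); im=vision.grab_frame("wrist")
    cv2.imwrite(f"pics/{n}.png",im[:,:,::-1]); views.append((n,tp[0].tolist(),tp[1].tolist()))
    print(n,np.round(robot.current_joint_positions(),0),[(l,np.round(d["rect"],1).tolist(),round(d["p"],2)) for l in("handle","tang_tip","button_face","socket","socket_hole") for d in recognise(l,"wrist")[:1]])
    return im
a=shot("s1",[.56,.0,.17],97); b=shot("s2",[.56,.06,.17],97)
c=shot("h1",[.525,-.18,.15],97); d=shot("h2",[.525,-.12,.15],97)
json.dump(views,open("views.json","w"))
for n,x in zip("abcd",(a,b,c,d)):rows.append(cv2.resize(x,(400,300),interpolation=cv2.INTER_AREA))
cv2.imwrite("pics/m1.png",np.vstack([np.hstack(rows[:2]),np.hstack(rows[2:])])[:,:,::-1])
print(robot.current_time_s())
E
```

```text
(array([0.44875398, 0.06320853, 0.30052908]), array([-1.79991751e+02, -3.52413420e-02,  1.00147723e+02]))
s1 [-5. 22.  4. 92. -2. 66.  7.] [('handle', [204.2, 311.2, 29.5, 45.2], 0.68), ('tang_tip', [203.1, 312.9, 28.3, 48.3], 0.86), ('button_face', [191.1, 320.4, 5.1, 11.7], 0.54), ('socket', [282.1, 119.3, 43.7, 86.6], 0.66), ('socket_hole', [283.1, 123.0, 44.5, 87.8], 0.92)]
s2 [-10.  22.   3.  92.  -1.  66.   0.] [('socket', [271.5, 199.9, 44.4, 73.9], 0.6), ('socket_hole', [271.1, 199.1, 40.5, 72.7], 0.94)]
h1 [11. 23.  8. 94. -4. 63. 27.] [('handle', [265.9, 207.9, 40.0, 206.5], 0.94), ('tang_tip', [265.1, 208.3, 43.9, 210.4], 0.71), ('button_face', [247.2, 139.8, 5.9, 15.3], 0.63)]
h2 [ 6. 21.  7. 97. -3. 62. 21.] [('handle', [255.3, 261.1, 37.3, 157.8], 0.69), ('tang_tip', [256.4, 259.4, 38.4, 161.8], 0.78), ('button_face', [240.5, 215.1, 3.4, 15.9], 0.64)]
6.5583
```

View pics/m1.png

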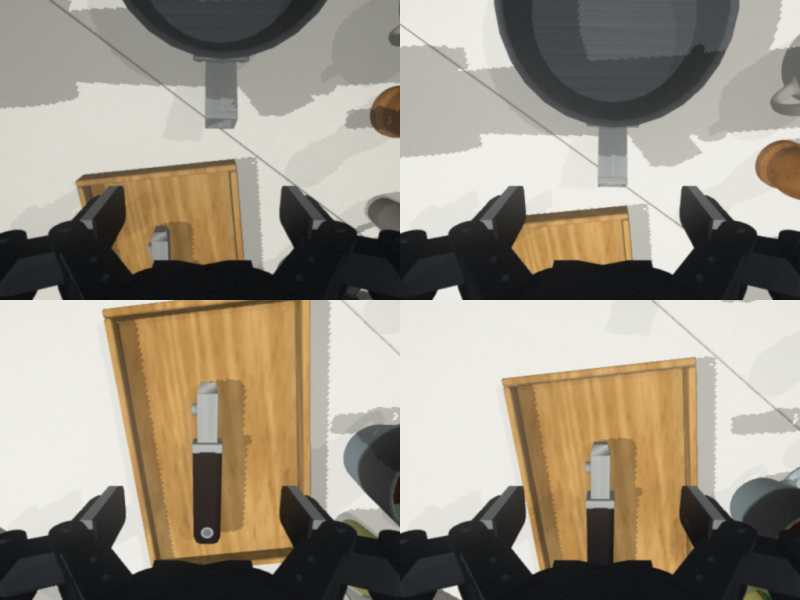

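```bash
python3 - <<'E'
import cv2,numpy as np
def c(n,u,v): # crop 100x75 from (u,v) x4, gridded ticks every 10px
    im=cv2.resize(cv2.imread(f"pics/{n}.png")[v:v+75,u:u+100],(400,300),interpolation=cv2.INTER_CUBIC)
    for i in range(0,100,10): cv2.line(im,(i*4,0),(i*4,6 if i%50 else 14),(0,0,255),1)
    for i in range(0,75,10): cv2.line(im,(0,i*4),(6 if i%50 else 14,i*4),(0,0,255),1)
    return im
cv2.imwrite("pics/m2.png",np.vstack([np.hstack([c("s1",230,100),c("s2",220,175)]),np.hstack([c("h1",215,95),c("h2",205,172)])]))
E
```

```text
(no output)
```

View pics/m2.png

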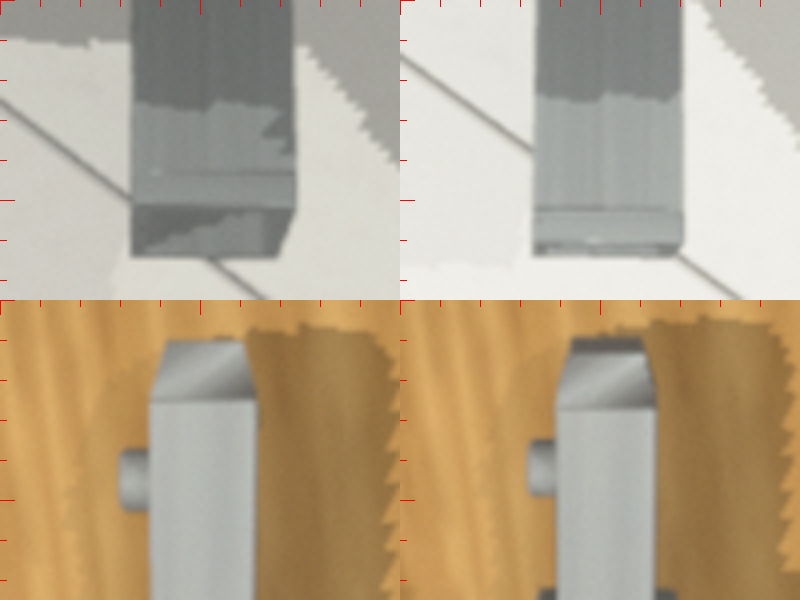

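```bash
python3 - <<'E'
from h import *
import json
V={n:cam("wrist",(np.array(p),np.array(r))) for n,p,r in json.load(open("views.json"))}
o=np.array
pts={"mTL":("s",(262.5,151.2),(253.2,235.8)),"mTR":("s",(304,151.5),(290.8,235.5)),"mBL":("s",(262.8,164.5),(253.2,239.2)),"mBR":("s",(299.5,164.2),(290.2,239)),
"tapL":("h",(252.5,120.5),(244,199.2)),"tapR":("h",(279,119.5),(269,198.5)),"tipL":("h",(256.5,105.2),(247.8,185)),"tipR":("h",(275.2,105.2),(265.5,185)),"btn":("h",(244.8,140),(205+31.5,172+41.8))}
X={}
for n,(k,a,b) in pts.items():
    X[n],e=tri([(V[k+"1"],o(a)-.375),(V[k+"2"],o(b)-.375)]); print(n,np.round(X[n]*1000,1),e)
for a,b in(("mTL","mTR"),("mBL","mBR"),("mTL","mBL"),("tapL","tapR"),("tipL","tipR"),): 
    d=X[b]-X[a]; print(a,b,np.round(np.linalg.norm(d)*1000,1),np.degrees(np.arctan2(d[1],d[0])).round(1))
m=sum(X[k] for k in("mTL","mTR","mBL","mBR"))/4; print("mouth",m)
# constrained planes
for n,z in (("tapL",.03),("tapR",.03),("tipL",.027),("tipR",.027)):
    print(n,[np.round(onplane(V["h"+i],o(pts[n][int(i)])-.375,z)*1000,1) for i in "12"])
# grip end / handle axis from h1: grip tail ring ~ (207,532)/montage
print("gripend",onplane(V["h1"],o((207,232))*1.28,.033))
T=cam("top")
# pan rim circle from s2: fit via top box centre
print("pan",onplane(T,o((191.8,227.2)),.055))
E
```

```text
mTL [558.2  34.3  76.2] [[0.6, 0.1], [-0.6, -0.1]]
mTR [585.8  37.3  74.6] [[-0.0, -0.0], [0.0, 0.0]]
mBL [560.   20.2  50.6] [[-0.1, -0.0], [0.1, 0.0]]
mBR [588.8  23.7  49.4] [[1.2, 0.1], [-1.1, -0.1]]
tapL [ 514.3 -127.3   30.1] [[0.0, 0.0], [-0.0, -0.0]]
tapR [ 533.5 -124.2   30.4] [[0.1, 0.0], [-0.1, -0.0]]
tipL [ 515.9 -116.2   27.6] [[0.0, 0.0], [-0.0, -0.0]]
tipR [ 529.5 -114.5   27.4] [[0.1, 0.0], [-0.1, -0.0]]
btn [ 509.8 -143.3   21.2] [[-0.3, -0.0], [0.3, 0.0]]
mTL mTR 27.8 6.2
mBL mBR 29.0 6.8
mTL mBL 29.2 -82.8
tapL tapR 19.5 9.3
tipL tipR 13.7 7.1
mouth [0.57320225 0.02888841 0.06269918]
tapL [array([ 514.3, -127.3,   30. ]), array([ 514.3, -127.3,   30. ])]
tapR [array([ 533.5, -124.2,   30. ]), array([ 533.6, -124.3,   30. ])]
tipL [array([ 515.9, -116.2,   27. ]), array([ 515.9, -116.4,   27. ])]
tipR [array([ 529.5, -114.5,   27. ]), array([ 529.6, -114.6,   27. ])]
gripend [ 0.54232769 -0.27060071  0.033     ]
pan [0.55238895 0.15165874 0.055     ]
```

```bash
cat >> h.py <<'E'
M=np.array([.5732,.0289,.0622]); YS=97.0
def frame(yaw,pitch):
    return Rn.from_euler("xyz",[0,pitch,yaw],degrees=True).as_matrix()
def tool(tipdist,depth,dz=.0055,droop=0.,off=(0,0)):
    """TCP pose when gripping the handle tipdist behind the tip, tip at depth in the socket; off = socket y,z offsets"""
    B=frame(YS,30.); H=frame(YS,30.-droop)
    p=M+B@np.array([depth,off[0],off[1]])+H@np.array([-tipdist,0,dz])
    R=H@np.diag([1,-1,-1.])
    return p,Rn.from_matrix(R).as_euler("xyz",degrees=True)
E
python3 - <<'E'
from h import *
for a in((.0375,-.03),(.0375,.0245),(.085,.0245),(.085,.058)):
    p,r=tool(*a); print(np.round(p,3),np.round(r,1),np.round(robot.inverse_kinematics(p,r),0))
u=np.array([np.cos(np.radians(97.1)),np.sin(np.radians(97.1))])
g=np.array([.5227,-.1154])-.0375*u
o=[180,0,97.1]
fingers.gripper_to(.7,80)
robot.move_to([*g,.12],o)
print(robot.line_to([*g,.0255],velocity=.08,f_stop=8),robot.current_tool_pos())
fingers.gripper_to(0,80); print("gap",robot.current_finger_gap(),robot.current_gripper_force())
robot.line_to([*g,.14],velocity=.1)
for c in("side","top"):
    im=vision.grab_frame(c); cv2.imwrite(f"pics/{c}1.png",im[:,:,::-1])
print(pose(),robot.current_finger_gap(),robot.current_time_s())
a=cv2.imread("pics/side1.png")[130:330,170:370]; b=cv2.imread("pics/top1.png")[150:300,230:430]
cv2.imwrite("pics/m3.png",np.hstack([cv2.resize(a,(400,400)),cv2.resize(b,(400,300))[:,:] if 0 else cv2.copyMakeBorder(cv2.resize(b,(400,300)),0,100,0,0,0)]))
E
```

```text
[ 0.58  -0.026  0.101] [-180.   30.   97.] [-25.  31.  12.  97.  27.  60. -23.]
[0.574 0.02  0.073] [-180.   30.   97.] [-29.  34.  12.  96.  27.  60. -28.]
[ 0.579 -0.02   0.097] [-180.   30.   97.] [-26.  32.  12.  97.  27.  60. -23.]
[0.576 0.008 0.08 ] [-180.   30.   97.] [-28.  33.  12.  96.  27.  60. -26.]
False [ 0.52790583 -0.15279373  0.02610729]
gap 0.21403671868953164 78.31578746438026
(array([ 0.52674531, -0.15242748,  0.13910766]), array([-1.79900073e+02, -3.96716265e-02,  9.70986506e+01])) 0.21819329197646412 10.4167
```

View pics/m3.png

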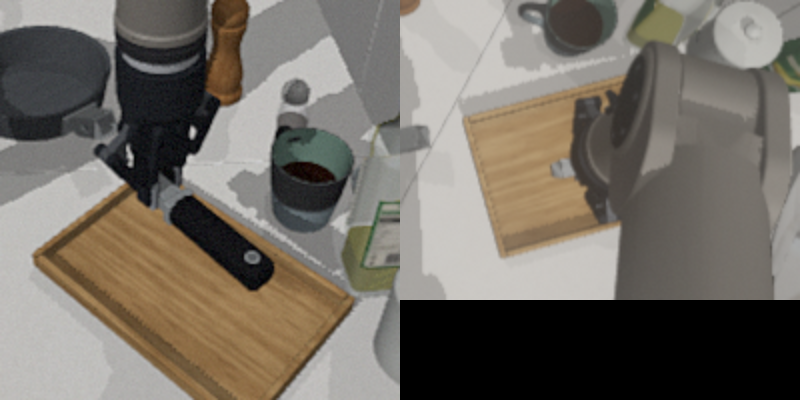

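```bash
python3 - <<'E'
from h import *
S=cam("side"); print("ring expected",proj(S,np.array([.5413,-.2702,.146])))
robot.move_to(*tool(.0375,-.06)); p,r=tool(.0375,-.02); robot.line_to(p,r,velocity=.1)
tp=pose(); print(np.round(tp[0]-p,4),np.round(tp[1]-r,2))
im=vision.grab_frame("wrist").copy(); cv2.imwrite("pics/w2.png",im[:,:,::-1])
P=cam("wrist",tp); R=Rn.from_euler("xyz",tp[1],degrees=True).as_matrix()
B=frame(YS,30.)
pts=[]
for y,z,x in((7,7,0),(-7,7,0),(10,10,-10),(-10,10,-10)):   # tip corners in tool frame
    q=tp[0]+R@np.diag([1,-1,-1.])@np.array([x+37.5,y,z-5.5])/1000; pts.append(proj(P,q))
for y,z in((14,14),(-14,14)): pts.append(proj(P,M+B@np.array([0,y,z])/1000))
print(np.round(pts,1))
pts=np.array(pts); c=pts.mean(0).astype(int); u,v=c[0]-67,c[1]-50
u=max(u,0);v=max(v,0)
cr=cv2.resize(im[v:v+100,u:u+134,::-1],(804,600),interpolation=cv2.INTER_CUBIC)[:,:800].copy()
for q in pts: cv2.drawMarker(cr,tuple(((q+.5-[u,v])*6).astype(int).tolist()),(0,0,255),0,10,1)
cv2.imwrite("pics/m4.png",cr); print(u,v,robot.current_time_s())
E
```

```text
ring expected [295.54055544 257.245592  ]
[-0.     -0.0006  0.0001] [ 0.02  0.04 -0.01]
[[242.  175.8]
 [277.9 175.8]
 [234.3 202.6]
 [285.7 202.5]
 [220.6 123.8]
 [300.  123.8]]
193 117 11.775
```

View pics/m4.png

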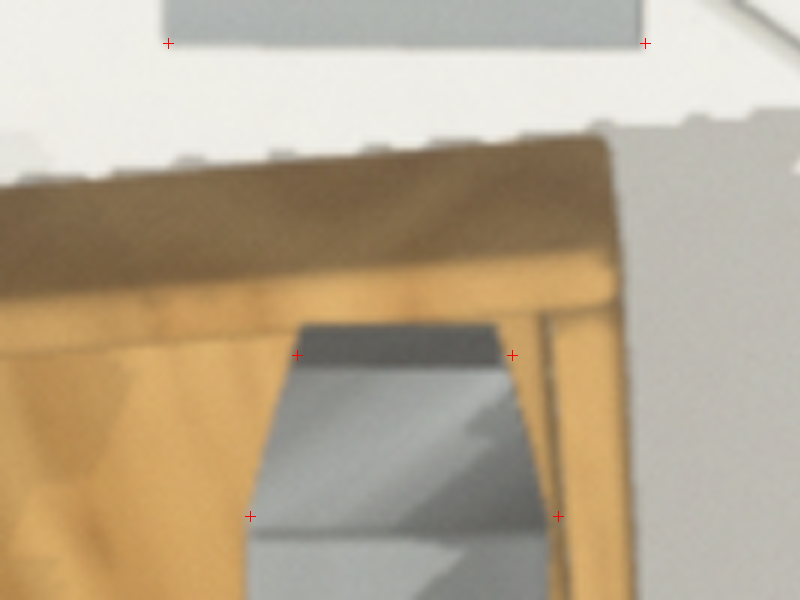

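```bash
cat > fit.py <<'E'
from h import *
from scipy.optimize import least_squares
def fit(tp,uv,mod):
    P=cam("wrist",tp); R=Rn.from_euler("xyz",tp[1],degrees=True).as_matrix()
    D=R@np.diag([1,-1,-1.])
    def pr(a):
        H=Rn.from_euler("xyz",[a[3],a[4],a[5]],degrees=True).as_matrix()  # rotation about grasp
        return np.array([proj(P,tp[0]+D@((H@q)+np.array([37.5+a[0],a[1],a[2]-5.5]))/1000) for q in mod])
    f=lambda a: np.r_[(pr(a)-uv).ravel()/.4, np.array(a)/np.array([3,2,3,1.,4,2])]
    s=least_squares(f,np.zeros(6)); return s.x,pr(s.x)-uv
E
python3 - <<'E'
from fit import *
tp=(tool(.0375,-.02)[0]+[0,-.0006,.0001],tool(.0375,-.02)[1])
tp=pose()
c=np.array([(290,368),(508,368),(300,325),(497,325),(248,533),(548,533)])/6.+[193,117]-.5
m=np.array([(0,7,7),(0,-7,7),(0,7,-7),(0,-7,-7),(-10,10,10),(-10,-10,10)],float)
x,e=fit(tp,c,m); print("dx dy dz roll pitch yaw",np.round(x,2)); print(np.round(e,1).tolist())
print("mouth residual check", cam("wrist",tp).shape)
E
```

```text
dx dy dz roll pitch yaw [-1.    0.41  0.08  0.03  0.27 -0.09]
[[0.2, 0.4], [-0.3, 0.4], [0.2, -0.1], [-0.2, -0.0], [-0.6, -0.4], [0.7, -0.3]]
mouth residual check (3, 4)
```

```bash
python3 - <<'E'
from h import *
B=frame(YS,30.)
f0=np.array(robot.current_contact_force())
def rep(t):
    p=np.array(robot.current_tool_pos()); q,_=tool(.0365,0,off=(-.0002,0)); 
    print(t,"depth,y,z err mm",np.round(B.T@(p-q)*1000,2),"F",np.round(B.T@(np.array(robot.current_contact_force())-f0),1),robot.current_finger_gap(),robot.current_time_s())
rep("start")
for d in(.008,.018,.0238):
    p,r=tool(.0365,d,off=(-.0002,0)); s=robot.line_to(p,r,velocity=.03,f_stop=20); rep((d,s))
    if s: break
robot.pause(.3); rep("hold")
for c in("side","wrist"):
    im=vision.grab_frame(c); cv2.imwrite(f"pics/{c}3.png",im[:,:,::-1])
a=cv2.imread("pics/side3.png")[130:230,170:270]; b=cv2.imread("pics/wrist3.png")[90:240,170:370]
cv2.imwrite("pics/m5.png",np.hstack([cv2.resize(a,(300,300),interpolation=2),cv2.resize(b,(400,300),interpolation=2)]))
E
```

```text
start depth,y,z err mm [-22.2    0.22  -0.22] F [0. 0. 0.] 0.2130035034614236 11.775
(0.008, False) depth,y,z err mm [ 7.59 -0.04 -0.03] F [ 0.1  1.5 -0.6] 0.21180063139979963 12.8917
(0.018, False) depth,y,z err mm [18.37  0.03  0.03] F [ 0.2  0.3 -0.6] 0.21589786079032083 13.375
(0.0238, False) depth,y,z err mm [ 2.41e+01  5.00e-02 -2.00e-02] F [-0.2  1.5  0.7] 0.21152817770428778 13.7167
hold depth,y,z err mm [ 2.377e+01 -2.000e-02  2.000e-02] F [-0.3  1.5  0.5] 0.21673363659619913 14.0167
```

View pics/m5.png

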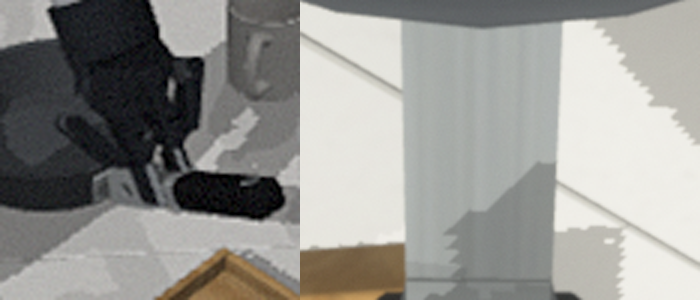

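```bash
python3 - <<'E'
from h import *
B=frame(YS,30.); S=cam("side")
p,r=tool(.0365,.0258,off=(-.0002,0)); print(robot.line_to(p,r,velocity=.02,f_stop=6))
q,_=tool(.0365,0,off=(-.0002,0)); print(np.round(B.T@(robot.current_tool_pos()-q)*1000,2),np.round(B.T@np.array(robot.current_contact_force()),1))
im0=vision.grab_frame("side")
fingers.gripper_to(.55); robot.pause(.2)
im1=vision.grab_frame("side")
p,r=tool(.085,.0258); robot.line_to(p,r,velocity=.08); 
im2=vision.grab_frame("side"); w=vision.grab_frame("wrist")
for dr in(0,3,5,8):
    H=frame(YS,30.-dr); print(dr,np.round(proj(S,M+B@[.0258,0,0]+H@[-.1564,0,.013]),1), np.round(proj(S,M+B@[.0258,0,0]+H@[-.174,0,0]),1))
crop=lambda a:cv2.resize(a[150:230,190:270,::-1],(400,400)[:2] if 0 else (266,266),interpolation=2)
cv2.imwrite("pics/m6.png",np.vstack([np.hstack([crop(a) for a in(im0,im1,im2)]),cv2.copyMakeBorder(cv2.resize(w[:,:,::-1],(440,330)),0,0,0,358,0)]))
print(robot.current_time_s(),robot.current_contact_force())
E
```

```text
False
[24.51 -0.1  -0.05] [-2.1  0.3 -0.2]
0 [252.7 189.2] [259.7 195.3]
3 [254.1 192.7] [261.  199.2]
5 [255.  195.1] [261.8 201.8]
8 [256.1 198.5] [262.8 205.6]
15.9083 [ 0.19691692 -0.20138369 -0.1643288 ]
```

View pics/m6.png

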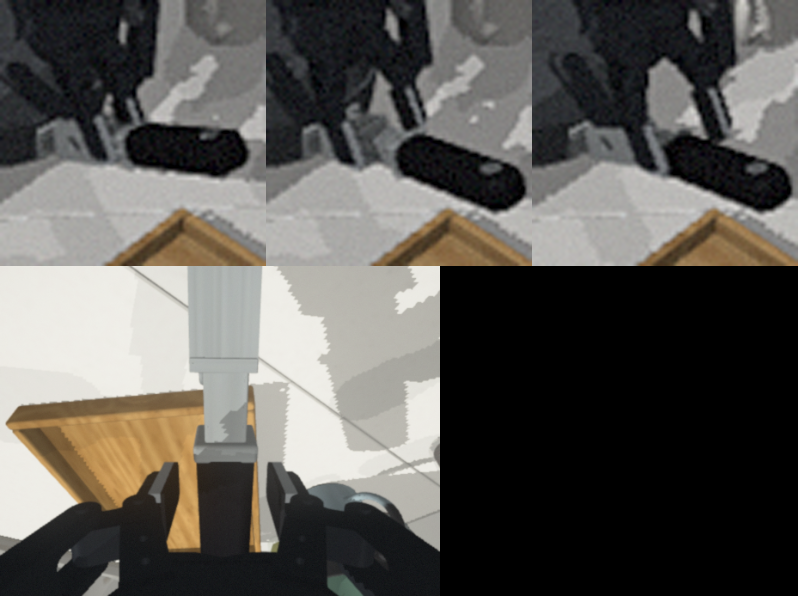

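```bash
python3 - <<'E'
from h import *
B=frame(YS,30.)
def rep(t):
    q,_=tool(.085,0); print(t,np.round(B.T@(robot.current_tool_pos()-q)*1000,2),"F",np.round(B.T@np.array(robot.current_contact_force()),1),"M",np.round(B.T@np.array(robot.current_torque()),2),round(robot.current_finger_gap(),3),robot.current_time_s())
p,r=tool(.085,.0245,droop=8,off=(0,.0024)); print(robot.line_to(p,r,velocity=.05,f_stop=10)); rep("drooped")
fingers.gripper_to(0,60); rep("gripped")
ok=True
for dr,oz in((5,.0014),(2.5,.0007),(0,0)):
    p,r=tool(.085,.0245,droop=dr,off=(0,oz)); s=robot.line_to(p,r,velocity=.02,f_stop=20); rep((dr,s))
    if s: ok=False;break
if ok:
    for d in(.030,.036):
        p,r=tool(.085,d); s=robot.line_to(p,r,velocity=.03,f_stop=20); rep((d,s))
        if s: break
w=vision.grab_frame("wrist"); cv2.imwrite("pics/w7.png",w[:,:,::-1])
s=vision.grab_frame("side"); cv2.imwrite("pics/s7.png",s[:,:,::-1])
E
```

```text
False
drooped [23.43  0.31 -9.98] F [ 0.2 -0.2  0.2] M [ 0.04 -0.44  0.03] 0.549 16.25
gripped [26.35 -0.6  -8.72] F [ 0.1 -1.7  0.4] M [-0.06 -0.53 -0.18] 0.337 16.5417
(5, False) [27.03 -0.64 -5.43] F [ 4.9 -2.5 -1. ] M [-0.39 -1.41 -0.14] 0.338 16.8667
(2.5, False) [24.91 -0.43 -2.94] F [ 3.4 -2.6 -1.7] M [-0.59 -1.13 -0.14] 0.338 17.1667
(0, False) [25.23 -0.42  0.15] F [ 2.9 -3.3 -1.8] M [-0.61 -1.21 -0.19] 0.336 17.4667
(0.03, False) [27.88 -0.31 -0.26] F [-3.5 -3.9 -1.1] M [-0.77  0.04 -0.13] 0.332 17.8
(0.036, False) [ 3.574e+01 -4.600e-01  3.000e-02] F [-2.2 -4.8 -1.3] M [-0.93 -0.12 -0.19] 0.337 18.15
```

```bash
python3 - <<'E'
from h import *
B=frame(YS,30.)
def rep(t):
    q,_=tool(.085,0); print(t,np.round(B.T@(robot.current_tool_pos()-q)*1000,2),"F",np.round(B.T@np.array(robot.current_contact_force()),1),"M",np.round(B.T@np.array(robot.current_torque()),2),round(robot.current_finger_gap(),3),robot.current_time_s())
for d in(.045,.052,.056,.058,.060,.062):
    p,r=tool(.085,d,off=(-.0004,0)); s=robot.line_to(p,r,velocity=.03,f_stop=18); rep((d,s))
    if s: break
w=vision.grab_frame("wrist"); s=vision.grab_frame("side")
cv2.imwrite("pics/m8.png",np.hstack([cv2.resize(w[150:330,150:390,::-1],(400,300),interpolation=2),cv2.resize(s[150:225,180:280,::-1],(400,300),interpolation=2)]))
E
```

```text
(0.045, False) [44.65 -0.61  0.18] F [-3.4 -3.6  1.1] M [-0.65  0.26 -0.13] 0.337 18.7
(0.052, False) [51.06 -0.69  0.45] F [-5.7 -3.3  3.4] M [-0.55  0.51 -0.14] 0.334 19.0833
(0.056, False) [54.13 -0.71  0.56] F [-6.9 -2.9  4.1] M [-0.48  0.78 -0.07] 0.336 19.3667
(0.058, False) [55.52 -0.72  0.66] F [-8.2 -2.8  5.5] M [-0.41  0.98 -0.08] 0.334 19.6167
(0.06, False) [57.08 -0.72  0.69] F [-8.5 -1.6  5.5] M [-0.39  1.12 -0.04] 0.339 19.8667
(0.062, False) [59.42 -0.39  0.78] F [-7.8 -0.9  6.8] M [-0.22  1.07 -0.01] 0.335 20.1167
```

View pics/m8.png

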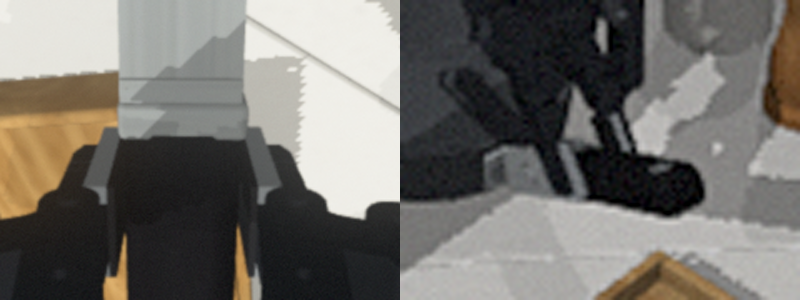

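```bash
python3 - <<'E'
from h import *
B=frame(YS,30.)
def rep(t):
    q,_=tool(.085,0); print(t,np.round(B.T@(robot.current_tool_pos()-q)*1000,2),"F",np.round(B.T@np.array(robot.current_contact_force()),1),"M",np.round(B.T@np.array(robot.current_torque()),2),robot.current_time_s())
rep("now"); 
for d in(.064,.066):
    p,r=tool(.085,d,off=(-.0004,0)); s=robot.line_to(p,r,velocity=.02,f_stop=10); rep((d,s))
    if s: break
tp=pose(); w=vision.grab_frame("wrist"); cv2.imwrite("pics/w9.png",w[:,:,::-1])
for l in("socket","button_face","socket_hole"): print(l,[(np.round(d["rect"],1).tolist(),round(d["p"],2)) for d in recognise(l,"wrist")[:2]])
P=cam("wrist",tp)
for n,q in(("mouthTL",(0,.014,.014)),("mouthTR",(0,-.014,.014)),("hole",(.032,.014,0)),("btnout",(.032,.017,0))): print(n,np.round(proj(P,M+B@q),1))
g=cv2.cvtColor(w,cv2.COLOR_RGB2GRAY)
# left edge of the socket per row
for v in range(100,225,4):
    row=cv2.GaussianBlur(g,(3,3),0)[v].astype(int); d=np.abs(np.diff(row[190:260])); print(v,190+d.argmax(),d.max(),end=" | ")
E
```

```text
now [59.42 -0.41  0.77] F [-7.8 -1.2  7.2] M [-0.33  1.03  0.  ] 20.2167
(0.064, False) [59.53 -0.41  0.83] F [-10.6  -0.4   9.3] M [-0.1   1.61  0.04] 20.4667
(0.066, False) [59.61 -0.4   0.85] F [-13.2  -0.3  10.9] M [-0.05  2.15  0.09] 20.7167
socket [([256.9, 136.4, 87.4, 153.1], 0.97), ([262.8, 108.4, 414.6, 214.9], 0.36)]
button_face [([261.4, 108.1, 416.3, 213.6], 0.35)]
socket_hole [([258.4, 136.8, 85.0, 154.1], 0.67)]
mouthTL [222.  210.8]
mouthTR [295.4 210.6]
hole [223.1 122.5]
btnout [215.5 122.5]
100 218 17 | 104 218 18 | 108 215 14 | 112 216 7 | 116 218 15 | 120 217 18 | 124 217 18 | 128 218 18 | 132 218 18 | 136 219 17 | 140 219 17 | 144 219 17 | 148 219 17 | 152 219 16 | 156 219 17 | 160 220 17 | 164 220 18 | 168 220 18 | 172 220 18 | 176 220 19 | 180 220 18 | 184 220 18 | 188 220 19 | 192 197 14 | 196 220 22 | 200 220 26 | 204 220 28 | 208 220 30 | 212 220 19 | 216 220 14 | 220 246 10 | 224 241 10 |
```

```bash
python3 - <<'E'
from h import *
B=frame(YS,30.)
p,r=tool(.085,.0600,off=(-.0004,.0006)); robot.line_to(p,r,velocity=.02)
print("F",np.round(B.T@np.array(robot.current_contact_force()),1))
fingers.gripper_to(.6); robot.pause(.2)
p=np.array(robot.current_tool_pos()); robot.line_to(p+B@[0,0,.12],velocity=.12)
hole=M+B@[.032,.014,0]; Tc=np.array(vision.calibration("wrist")["T_tool_cam"])
for roll in(40,30,-40,20,0):
    R=frame(YS,0)@np.diag([1,-1,-1.]); R=Rn.from_rotvec(np.radians(roll)*B[:,0]*[1,1,0]).as_matrix()@R
    a=-R@Tc[:3,2]
    T=hole-.2*a-R@Tc[:3,3]; o=Rn.from_matrix(R).as_euler("xyz",degrees=True)
    print(roll,np.round(a,2),np.round(T,3))
    if T[0]>p[0]+.02: continue
    try: robot.move_to(T,o); break
    except robot.PlanningError as e: print(e)
tp=pose(); w=vision.grab_frame("wrist"); s=vision.grab_frame("side"); uv=proj(cam("wrist",tp),hole).round().astype(int); print(uv,robot.current_time_s())
u,v=uv
cv2.imwrite("pics/m9.png",np.hstack([cv2.resize(w[max(v-60,0):v+60,u-80:u+80,::-1],(400,300),interpolation=2),cv2.resize(s[150:225,180:280,::-1],(400,300),interpolation=2)]))
E
```

```text
F [-5.  -3.1  3.5]
40 [-0.51 -0.33 -0.79] [0.595 0.045 0.1  ]
[259 187] 23.8333
```

View pics/m9.png

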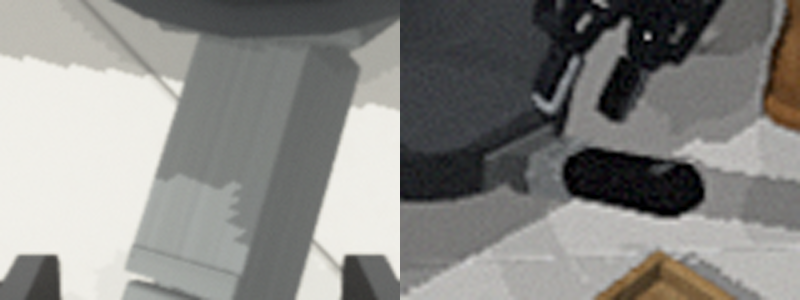

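```bash
python3 - <<'E'
from h import *
B=frame(YS,30.)
p=np.array(robot.current_tool_pos()); robot.line_to(p+[0,0,.1],velocity=.15)
hole=M+B@[.032,.014,0]; Tc=np.array(vision.calibration("wrist")["T_tool_cam"])
R=frame(YS,0)@np.diag([1,-1,-1.]); R=Rn.from_rotvec(np.radians(-40)*B[:,0]*[1,1,0]).as_matrix()@R
a=-R@Tc[:3,2]
for D in(.2,.24):
    T=hole-D*a-R@Tc[:3,3]; print(D,np.round(a,2),np.round(T,3))
o=Rn.from_matrix(R).as_euler("xyz",degrees=True)
T=hole-.22*a-R@Tc[:3,3]
robot.move_to(T+[0,0,.1],o); robot.line_to(T,o,velocity=.15)
tp=pose(); P=cam("wrist",tp); w=vision.grab_frame("wrist"); cv2.imwrite("pics/w10.png",w[:,:,::-1])
for l in("socket","button_face","socket_hole","handle"): print(l,[(np.round(d["rect"],1).tolist(),round(d["p"],2)) for d in recognise(l,"wrist")[:2]])
for n,q in(("mTL",(0,.014,.014)),("mBL",(0,.014,-.014)),("hole",(.032,.014,0)),("holefront",(.0395,.014,0)),("holetop",(.032,.014,.0075)),("btn",(.032,.017,0))): print(n,np.round(proj(P,M+B@q),1))
u,v=proj(P,hole).round().astype(int)
g=cv2.cvtColor(w,cv2.COLOR_RGB2GRAY)
for y in range(v-24,v+25,2): print(" ".join(f"{x:3d}" for x in g[y,u-36:u+37:2]))
print(robot.current_time_s())
E
```

```text
Traceback (most recent call last):
station.PlanningError: the arm cannot follow that straight line within its joint ranges
```

```bash
cat > look.py <<'E'
from h import *
B=frame(YS,30.)
p=np.array(robot.current_tool_pos())
for d in([0,0,.07],[-.03,0,.06],[0,0,.04],[-.05,-.05,.05],[0,0,.02]):
    try: robot.line_to(p+d,velocity=.15); print("up",d); break
    except robot.PlanningError: pass
hole=M+B@[.032,.014,0]; Tc=np.array(vision.calibration("wrist")["T_tool_cam"])
done=False
for roll in(-40,-30,-20,-10):
    R=frame(YS,0)@np.diag([1,-1,-1.]); R=Rn.from_rotvec(np.radians(roll)*B[:,0]*[1,1,0]).as_matrix()@R
    a=-R@Tc[:3,2]; o=Rn.from_matrix(R).as_euler("xyz",degrees=True); T=hole-.22*a-R@Tc[:3,3]
    try: robot.move_to(T+[0,0,.08],[180,0,YS]); robot.move_to(T,o); done=True; break
    except robot.PlanningError: pass
print(roll,done,np.round(a,2),np.round(T,3))
tp=pose(); P=cam("wrist",tp); w=vision.grab_frame("wrist"); cv2.imwrite("pics/w10.png",w[:,:,::-1])
for l in("socket","button_face","socket_hole","handle"): print(l,[(np.round(d["rect"],1).tolist(),round(d["p"],2)) for d in recognise(l,"wrist")[:2]])
for n,q in(("mTL",(0,.014,.014)),("mBL",(0,.014,-.014)),("hole",(.032,.014,0)),("holefront",(.0395,.014,0)),("holetop",(.032,.014,.0075)),("btn",(.032,.017,0))): print(n,np.round(proj(P,M+B@q),1))
u,v=proj(P,hole).round().astype(int)
g=cv2.cvtColor(w,cv2.COLOR_RGB2GRAY)
for y in range(v-24,v+25,2): print(y," ".join(f"{x:3d}" for x in g[y,u-36:u+37:2]))
print(robot.current_time_s())
E
python3 look.py
```

```text
up [0, 0, 0.07]
-40 True [ 0.58 -0.2  -0.79] [0.509 0.039 0.117]
socket [([270.6, 190.9, 81.7, 89.1], 0.75)]
button_face [([254.4, 191.8, 9.9, 19.5], 0.62), ([450.8, 65.3, 119.7, 107.0], 0.49)]
socket_hole [([272.4, 191.3, 79.4, 92.8], 0.97), ([290.5, 257.1, 80.3, 157.7], 0.26)]
handle [([289.4, 257.5, 83.7, 155.3], 0.88)]
mTL [278.4 230.5]
mBL [256.2 238.1]
hole [253.  187.9]
holefront [249.8 177.4]
holetop [258.5 184.6]
btn [249.2 188.6]
164 226 226 226 226 226 226 226 224 226 217 152 125  97  97  98  97  95 118 145 148 148 153 163 159 159 160 157 156 158 141 127 125 126 124 125 125 128
166 226 227 227 227 226 226 225 226 226 227 164 123  97  98  98  96  96  99 102 139 127 140 162 160 159 161 159 157 156 125 127 126 123 126 125 125 127
168 226 226 226 226 226 227 226 225 226 226 182 115  99  97  97  96  98  98  96 101 112 130 159 161 157 161 150 145 135 125 124 128 126 127 125 126 126
170 227 226 228 225 225 226 227 225 226 227 211 107  98  97  94  96  97  98  97  98  95 120 153 162 159 158 138 123 125 125 124 128 125 126 126 126 127
172 227 227 227 226 226 227 225 225 226 231 228 
[... 2451 characters left out ...]
 104 112  99  99 100 100  98  98  98  98  98 114 132 128 131 129 129 125 127 126 130
206 227 227 226 227 226 232 236 235 235 234 235 236 235 235 235 219 143 147 113  99 100 101  97  98  97  99  99 106 131 129 129 130 127 127 128 127 129
208 226 228 226 226 229 236 236 236 235 234 235 236 235 236 235 233 162 150 148 113 112 101  99  97  98  99  98 101 126 131 130 130 128 128 129 129 128
210 184 218 228 230 231 235 235 236 236 235 235 236 235 235 235 235 186 150 149 146 147 135 100  99  98  98  97  99 118 131 128 132 129 128 128 128 125
212 201 176 185 226 234 236 235 236 235 236 235 235 235 235 235 235 209 153 152 150 147 149 134 128 134 101  97 100 110 131 128 130 130 128 127 127 128
26.5417
```

```bash
python3 - <<'E'
import cv2
g=cv2.imread("pics/w9.png",0)
for y in range(88,146,3): print(y," ".join(f"{x:3d}" for x in g[y,204:230]))
g=cv2.imread("pics/w10.png",0); print()
for y in range(222,262,2): print(y," ".join(f"{x:3d}" for x in g[y,246:322:2]))
E
```

```text
88 228 229 228 227 229 228 227 228 228 227 226 227 226 225 204 181 178 179 178 178 176 175 173 173 173 174
91 228 227 228 228 228 229 228 228 227 228 227 226 226 225 213 187 181 180 178 177 178 176 173 172 173 174
94 229 228 228 228 227 228 228 229 229 227 228 228 228 227 211 187 179 179 178 178 177 176 174 173 173 175
97 229 229 229 228 228 228 228 228 229 228 228 228 228 226 214 189 181 180 177 177 177 176 174 173 173 174
100 221 226 228 228 228 228 229 228 228 229 228 228 228 226 218 193 182 180 179 178 177 175 174 173 173 174
103 173 161 173 192 210 221 225 228 228 228 228 228 228 227 219 195 181 178 179 177 177 175 175 174 173 175
106 209 206 202 196 187 172 157 167 193 213 222 227 228 227 218 194 182 178 179 179 176 176 175 172 174 174
109 228 226 223 217 210 205 204 201 197 185 171 158 167 193 195 188 182 179 179 177 177 176 176 172 174 173
112 229 228 228 228 228 228 227 223 216 210 206 205 201 196 187 181 182 180 181 179 178 178 175 173 172 174
115 227 228 228 228 228 228 228 229 228 227 228 225 222 215 202 188 182 180 181 179 177 175 176 176 171 176
118 228 228 228 228 228 
[... 3476 characters left out ...]
  54  52  50  48  47  47  46  46  43  44  44  43  43  41  42  38  39  37  39
254 236 236 235 235 235 236 235 236 236 204  64  57  55  52  51  51  51  53  54  56  52  51  49  48  46  47  44  46  45  44  39  41  39  41  38  37  36  37
256 237 236 236 235 235 235 236 233 234 225  82  51  51  52  51  50  50  51  52  52  51  49  50  47  45  44  45  43  42  42  40  42  41  38  38  36  34  33
258 236 235 236 235 235 229 220 191 191 185 100  52  53  50  52  51  52  51  49  54  51  50  48  49  47  46  45  44  42  39  40  42  40  36  38  35  38  37
260 236 236 235 234 222 170 116 145 179 186 138  49  50  49  50  47  47  49  50  52  50  51  49  47  47  46  44  41  42  40  41  41  37  38  35  34  35  32
```

```bash
python3 - <<'E'
from h import *
print(robot.current_contact_force())
try: robot.line_to(np.array(robot.current_tool_pos())+[0,0,.05],velocity=.15)
except robot.PlanningError: pass
robot.pause(.5); print(robot.current_time_s(), workorder.close_job())
E
```

```text
[ 0.2657151  -0.881306   -0.28373753]
the job is handed in; nothing more can be done
27.0417 None
```

I fitted the handle back on the pan and handed the job in at 27 s. The last wrist pictures, read as pixel values rather than viewed, show the shoulder at the socket mouth and the button out through its hole. No verdict came back from the judge.

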